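Set a dial gauge with the right setting master

TASK

Set up the dial gauge on the granite plate: work out which one of the four steel setting masters suits the height at which the gauge is clamped now, the one that lifts its plunger well into its 10 mm travel, by at least a millimetre but not to within a millimetre of its top stop. Slide that master under the plunger, centred below it, and leave it standing there; do not shift the gauge stand, knock over any of the masters or disturb the other things lying about.

Things in the scene. Friction and masses are not known exactly. Their poses are not given: they have to be found in the camera images.
- plate: Dark granite surface plate, fixed, 400 (x) by 630 (y) by 60 mm high. Origin: centre of its underside; its flat top is 60 mm above that. All masters and the gauge stand rest on its top.
- below_plunger (a point): Point on the plate's top straight below the dial gauge's plunger, part of the gauge stand; x axis from here to the column, z up. The gauge is clamped above it at a height that differs every time and is NOT given: the gap from the plate to the lowest point of the hanging plunger may be 39 to 64 mm; find it by touch, by eye or by trying. It must stay put: the stand is loose, though it weighs about 5 kg.
- column_foot (a point): Foot of the gauge stand's column on the plate, 100 mm from the point below the plunger; x away from the plunger, y left, z up. Column 28 mm thick, 193 mm high, in the middle of a grey base 120 by 120 by 34 mm high. A dark clamp arm, 24 mm high and 22 mm wide, runs from the column to the gauge.
- above_gauge (a point): Point 240 mm above the plate on the plunger's axis, always clear above the gauge. Heights on the gauge, over the plunger's lowest point: dome of 24 mm diameter and spindle 0 to 34 mm, clamp arm 46 to 70, round dial case (62 mm wide, 30 mm deep) 76 to 138, fixed steel dust cap of 16 mm diameter, its flat top at 148. The cap does not move with the plunger; it bears a touch of 10 to 20 N.
- plunger (a joint): How far the plunger is pushed up, in m: 0 hanging at rest, 0.010 at its top stop. It is sprung down with some 2 N and slides up when a master with its bevelled top edge is pushed under its dome from the side, if the master is at most 10 mm taller than the gap; a still taller one jams against it or lands hard on its stop.
- mid_a (a point): Setting master A, loose steel cylinder standing upright, 60 mm in diameter, 46 mm high, about 0.6 kg, with a 5 mm bevel round its top edge. The point is at its centre, half-way up; z along its axis.
- mid_b (a point): Setting master B, as A but 53 mm high. The point is at its centre, half-way up.
- mid_c (a point): Setting master C, as A but 60 mm high. The point is at its centre, half-way up.
- mid_d (a point): Setting master D, as A but 67 mm high. The point is at its centre, half-way up. The four masters stand in mixed order on an arc of some 160 mm radius round the plunger, on the side away from the column; the straight way from each to the plunger is free.
- vblock: Bystander: steel V-block, 70 by 50 by 44 mm, loose on the plate left of the stand. Origin: centre of its underside.
- ring_gauge: Bystander: steel ring gauge lying flat, 72 mm outside, 40 mm bore, 24 mm high, loose on the plate right of the stand. Origin: centre of its underside.
- caliper: Bystander: digital caliper lying flat on the bench, 210 mm long along its x, 14 mm high. Origin: underside.
- cleaner: Bystander: white bottle standing on the bench, 60 mm across, 170 mm high. Origin: centre of its underside.
- driver: Bystander: screwdriver lying on the bench along its x.
- dust_brush: Bystander: brush lying on the bench along its x.
- blower: Bystander: grey rubber dust blower standing on the bench, 62 mm across, 120 mm high. Origin: centre of its underside.
There are look-alikes about, which are no part of the job. What is shaped like the part that bears below_plunger but purple is not meant.

How it is judged:
At the end, for the whole second after the job is handed in: One master stands on the plate with its axis within 10 mm of the point below the plunger and holds the plunger up, at rest, between 1 and 9 mm of its 10 mm travel; all four masters stand upright on the plate (within 0.06 rad); the gauge stand is within 10 mm of where it was (value of joint plunger between 0.001 and 0.009 m and horizontal distance between any of mid_a, mid_b, mid_c, mid_d and below_plunger below 0.01 m and angle between each of mid_a, mid_b, mid_c, mid_d's own z axis and vertical below 0.06 rad and z of mid_a in the frame of plate above 0.08 m and z of mid_b in the frame of plate above 0.0835 m and z of mid_c in the frame of plate above 0.087 m and z of mid_d in the frame of plate above 0.0905 m and velocity of joint plunger between -0.005 and 0.005 m/s and distance of below_plunger from where it was at the start of the episode below 0.01 m); the robot touches nothing.
It fails at once if the gauge stand is shifted by 10 mm or more (distance of below_plunger from where it was at the start of the episode above 0.01 m).
It fails at once if a master is knocked over (angle between any of mid_a, mid_b, mid_c, mid_d's own z axis and vertical above 0.6 rad).
It fails at once if a bystander is moved by 25 mm or more (distance of any of vblock, ring_gauge, caliper, cleaner, driver, dust_brush, blower from where it was at the start of the episode above 0.025 m).
It also fails if it takes over 67 s, if anything falls off the work surface, if the arm or the gripper's body presses on something with over 40 N, if the wrist force passes 120 N, or if a joint passes its speed limit or range.

ROBOT

A 6-joint arm with a two-finger parallel gripper is mounted at the origin on the work surface. World frame = base frame: x ahead of the robot, y to its left, z up, the work surface at z = 0. Lengths are in m, angles in rad, forces in N, time in s.
With the tool pointing down it reaches from about 0.325 to 0.9 m from the base axis. Payload 6.1 kg.
Tool frame: the origin (TCP) lies at the very end of the fingers, on their centre line; the grasp point (between the pads) lies 19 mm behind it; z points along the fingers, y is the line along which they close (so a half turn about z gives the same grasp; the last joint's range is limited). The gripper opens to 87 mm and grips with 3 to 60 N. Pads are 19 mm wide; open, the fingers measure 117 mm over their backs; the gripper's body (75 mm by 190 mm) begins 51 mm behind the grasp point.
Start: joints at [-1.276, 0.22, 1.526, -0, 1.395, -0.126], TCP at [0.255, -0.57, 0.223] pointing down, gripper open.
Joint ranges: [-2.98, 2.98], [-0.91, 2.08], [0.09, 2.57], [-1.24, 4.39], [0.2, 2.65], [-2.68, 2.68]. Speed limits (rad/s): [2.57, 2.57, 3.01, 3.14, 3.14, 3.14].

INTERFACE

Orientations are given as a rotation vector (axis times angle).
In Python, from plant import observe, eyes, job gives the robot as it stands.
- The arm moves only by the tool play_rows, never from a script. Its argument "plan" is a list of rows, each a list of 6 numbers: the shift along the tool's x, y, z each as a share of 2.5 cm, from -1 to 1, then the turn, a rotation vector about the tool's x, y, z each as a share of 8 degrees, from -1 to 1. In form: [[dx, dy, dz, ax, ay, az], ...]. A call has exactly 10 rows; each row shifts and turns the commanded pose from where the row before left it, along the tool's axes as they then stand; what a row does not reach is not made up. A row lasts 1/10 s, in which the tool goes at most 50 mm and 8.59 degrees, less where a joint would pass 70% of its speed; a pose out of reach is approached as far as the arm can. A call with a number of a shift or a turn outside -1 to 1 is refused whole. A call with a gripper value outside its range is refused whole. "gripper" is the gripper's target within -1 to 1 (shut at 1, half-way at 0, fully open at -1), set as the call begins (left out, the last holds). The fingers move at their own pace and stop on an object; "squeeze" is the grip in N (left out, the last holds). Time passes only in rows, so rows that do not move let the fingers close, or fill a call up. It gives the time, the measured TCP pose, the force, the opening and the grip force at its end, in the units of the state.
- observe(): the state, without advancing time (a new reading comes with each control period).
- eyes.snapshot(name): name is "scene" or "top"; returns (picture, depth): 480x640x3 uint8, red, green, blue; 480x640 float32, m along the optical axis (not along the pixel's ray), 0 where there is no reading.
- eyes.camera_params(name): a dict with "camera_matrix" (3x3 intrinsics, pixels), "world_to_cam" (4x4, takes a point from world to camera coordinates). Camera axes: x right, y down, z forward; pixel columns grow to the right and rows downward; lengths in m; the calibration is good to about 2 mm. A picture is of the moment at which its call begins. camera_params takes no time and is no camera call.
- job.close_job(): hands the job in; it is judged then, once.
The state is a dict: "time_s": time; "q": joint angles; "dq": joint speeds; "joint_efforts": joint torques, N m; "ee_pos": TCP position; "tcp_rot": TCP orientation; "ft_force": force on the tool from outside, world axes, zero at the start; "wrist_torque": the same for the moment, N m; "gripper_width": opening from 0.0 (shut) to 1.0 (fully open); "gripper_force": force on a finger pad.
Only numpy, scipy, OpenCV 4.12 (cv2) and the standard library are available. Lean on these libraries where they do the work, as an engineer would, in place of code of your own. Each camera call takes 0.05 s, during which the arm holds its last target. There are 200 camera calls.

## Working session

There is one attempt and no reset: what is moved stays moved. The work goes in short steps, Python scripts to look and compute and a tool call to move; the robot and the scene stay as the last step left them, time stands still between calls to the robot, and variables do not carry over. Pictures are saved under pics/ and viewed, at most 10 in all, crops included, and the job is handed in when it is done.

Besides the shell and the picture viewer there is one more tool, called after "Emit:" by a JSON object that holds its "name" and its "arguments", one argument or row to a line. play_rows: Moves the arm, as the interface text tells. Its arguments: {"type":"object","properties":{"plan":{"type":"array"},"gripper":{"type":"number"},"squeeze":{"type":"number"}},"required":["plan"]}

```bash
mkdir -p pics; cat > h.py <<'E'
import numpy as np, cv2
from plant import observe, eyes, job
def snap(n):
    im,d=eyes.snapshot(n); c=eyes.camera_params(n)
    return im,d,np.array(c["camera_matrix"]),np.array(c["world_to_cam"])
def cloud(d,K,T):
    v,u=np.mgrid[:d.shape[0],:d.shape[1]]
    P=np.stack([(u-K[0,2])/K[0,0]*d,(v-K[1,2])/K[1,1]*d,d],-1)
    return (P-T[:3,3])@T[:3,:3]
def proj(p,K,T):
    c=T[:3,:3]@np.array(p)+T[:3,3]; q=K@c; return q[:2]/q[2]
E
python3 - <<'E'
from h import *
print(observe())
for n in("scene","top"):
    im,d,K,T=snap(n); np.savez(n,im=im,d=d,K=K,T=T)
    cv2.imwrite(f"pics/{n}0.png",im[...,::-1]); print(n,-T[:3,:3].T@T[:3,3],T[:3,:3].round(2).tolist(),K[0,0],(d==0).mean())
E
```

```text
{'time_s': 0.0, 'q': array([-1.27612035e+00,  2.21264053e-01,  1.52762227e+00,  6.50673550e-06,
        1.39469365e+00, -1.26125829e-01]), 'dq': array([-2.60531083e-04, -5.40185548e-05,  8.50908194e-04, -1.43434616e-03,
       -4.69279493e-04, -3.77350270e-04]), 'joint_efforts': array([ 2.31879983e-05, -4.94612682e+01, -3.87369668e+01,  7.00062001e-02,
        5.73320466e-02, -1.42205031e-04]), 'ee_pos': array([ 0.25510778, -0.56987777,  0.22140786]), 'tcp_rot': array([-3.07037518e+00, -6.55712384e-01,  2.52583720e-04]), 'ft_force': array([-0.25649677, -0.76441231, -0.58715705]), 'wrist_torque': array([-0.01133276, -0.04589816,  0.01195642]), 'gripper_force': 0.0, 'gripper_width': 0.9966469691659643}
scene [1.05407097 0.86227814 0.79824494] [[-0.86, 0.5, 0.02], [0.25, 0.46, -0.85], [-0.44, -0.73, -0.53]] 528.8879074479308 0.009895833333333333
top [ 0.41470858 -0.01904891  1.71168945] [[-0.02, -1.0, -0.01], [-1.0, 0.02, -0.09], [0.09, 0.01, -1.0]] 559.7268560437307 0.004020182291666666
```

View pics/scene0.png

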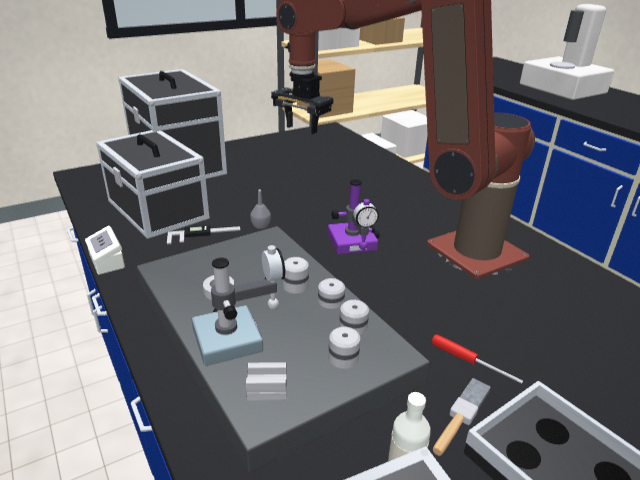

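View pics/top0.png

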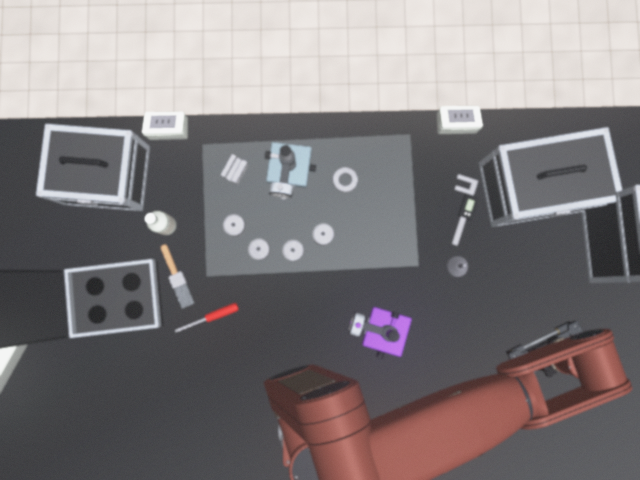

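The real stand is the light-blue one on the plate (scene 228,330; top 288,165). The purple one (scene 353,235; top 387,332) stands on the bench and is the decoy. The four masters are at top (233,225), (259,249), (292,250) and (323,234).

```bash
python3 - <<'E'
from h import *
Z=np.load("top.npz"); S=np.load("scene.npz")
P=cloud(Z["d"],Z["K"],Z["T"]); Q=cloud(S["d"],S["K"],S["T"])
pl=P[200:210,290:320].reshape(-1,3); print("plate z",np.median(pl[:,2]),pl[:,2].std())
q=P[140:270,210:410]; 
for (u,v) in((233,225),(259,249),(292,250),(323,234)):
    w=P[v-16:v+17,u-16:u+17].reshape(-1,3); h=np.median(w[w[:,2]>.095][:,2])
    t=w[w[:,2]>h-.004]; c,r=cv2.minEnclosingCircle(t[:,:2].astype(np.float32)); print(u,v,"h",h-.06,"c",t[:,:2].mean(0),c,r, len(t))
for nm,C in(("top",P),("scene",Q)):
    # gauge region
    m=(C[...,0]>.55)&(C[...,0]<.9)&(C[...,1]>-.05)&(C[...,1]<.25)&(C[...,2]>.11)
    for z in np.arange(.11,.30,.01):
        k=C[m&(C[...,2]>=z)&(C[...,2]<z+.01)]
        if len(k)>3: print(nm,round(z,2),len(k),k.min(0)[:2].round(3),k.max(0)[:2].round(3),k.mean(0)[:2].round(3))
im=Z["im"]; hsv=cv2.cvtColor(im,cv2.COLOR_RGB2HSV)
m=cv2.inRange(hsv,(90,40,120),(110,120,255)); m[:130]=0;m[220:]=0
k=P[(m>0)&(abs(P[...,2]-.094)<.006)]; print("base",cv2.minAreaRect((k[:,:2]*1000).astype(np.float32)),k[:,2].mean())
a=cv2.resize(im[120:280,195:425][...,::-1],(690,480),interpolation=cv2.INTER_CUBIC)
b=cv2.resize(S["im"][230:400,180:380][...,::-1],(600,510),interpolation=cv2.INTER_CUBIC)
cv2.imwrite("pics/b.png",b)
E
```

```text
plate z 0.06084711658689543 0.09526783200314509
233 225 h 0.05894716955725794 c [0.59692385 0.22406167] (0.5185397267341614, 0.11645916849374771) 0.17081421613693237 295
259 249 h 0.052656976741507905 c [0.5304016  0.15601102] (0.48044919967651367, 0.08225435763597488) 0.12086497992277145 280
292 250 h 0.045512751340966856 c [0.52436885 0.05970367] (0.4829256534576416, 0.029777180403470993) 0.08399012684822083 292
323 234 h 0.06575686761922322 c [ 0.56974323 -0.02547369] (0.5067969560623169, -0.026823032647371292) 0.09251592308282852 298
top 0.11 227 [ 0.55  -0.048] [0.808 0.25 ] [0.605 0.198]
top 0.12 377 [ 0.55  -0.049] [0.677 0.249] [0.585 0.072]
top 0.13 53 [ 0.552 -0.048] [0.675 0.224] [ 0.59  -0.007]
top 0.16 11 [0.732 0.049] [0.784 0.117] [0.761 0.069]
top 0.17 58 [0.673 0.049] [0.801 0.132] [0.768 0.097]
top 0.18 225 [0.677 0.048] [0.799 0.132] [0.754 0.084]
top 0.19 85 [0.67  0.048] [0.798 0.122] [0.765 0.071]
top 0.2 18 [0.665 0.058] [0.778 0.114] [0.714 0.082]
top 0.21 18 [0.663 0.059] [0.771 0.111] [0.701 0.082]
top 0.22 30 [0.663 0.056] [0.779 0.115] [0.706 0.078]
top 0.
[... 547 characters left out ...]
0.091]
scene 0.17 311 [0.682 0.056] [0.807 0.133] [0.755 0.095]
scene 0.18 568 [0.68  0.061] [0.807 0.134] [0.749 0.091]
scene 0.19 196 [0.684 0.05 ] [0.807 0.093] [0.784 0.078]
scene 0.2 108 [0.672 0.067] [0.798 0.114] [0.747 0.087]
scene 0.21 148 [0.674 0.059] [0.799 0.117] [0.731 0.092]
scene 0.22 164 [0.674 0.06 ] [0.798 0.118] [0.733 0.093]
scene 0.23 179 [0.672 0.061] [0.798 0.118] [0.726 0.095]
scene 0.24 201 [0.671 0.063] [0.799 0.113] [0.716 0.095]
scene 0.25 272 [0.667 0.054] [0.8   0.103] [0.741 0.08 ]
scene 0.26 45 [0.679 0.078] [0.694 0.094] [0.686 0.087]
base ((780.510986328125, 68.19857788085938), (114.55335998535156, 116.64322662353516), 81.02241516113281) 0.09389989953717884
```

View pics/b.png

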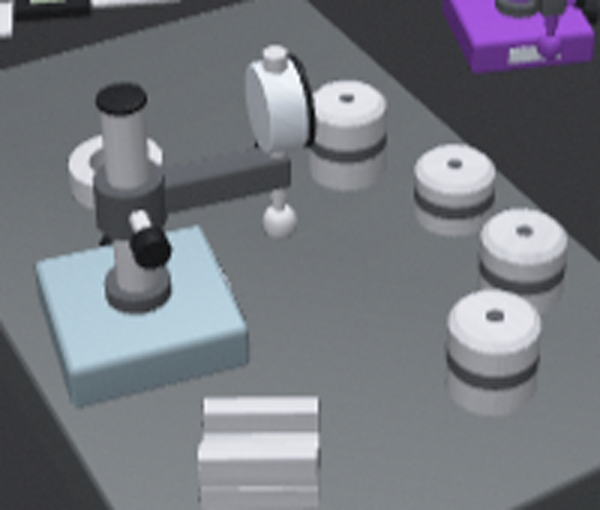

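C's heights fit the order C, B, A, D from y=+0.22 down to y=-0.03. The cap top is near z 0.26, so the gap should be about 54 mm, which suits C. I'll refine that next and plan the grasp tilted 45° from behind C.

```bash
python3 - <<'E'
from h import *
from scipy.spatial.transform import Rotation as R
Z=np.load("top.npz"); S=np.load("scene.npz")
P=cloud(Z["d"],Z["K"],Z["T"]); Q=cloud(S["d"],S["K"],S["T"])
for n,C in(("top",P),("scene",Q)):
    m=(abs(C[...,0]-.686)<.012)&(abs(C[...,1]-.086)<.012)&(C[...,2]>.245)
    print(n,"cap z",np.sort(C[m][:,2])[::-4].round(4)[::-1][:14], C[m&(C[...,2]>.257)].mean(0))
    m=(abs(C[...,0]-.69)<.03)&(abs(C[...,1]-.086)<.03)&(C[...,2]<.15)&(C[...,2]>.1)
    k=C[m]; 
    if len(k): print(n,"dome",len(k),k.min(0),k.max(0),k.mean(0),np.sort(k[:,2])[:12].round(4))
    for nm,c in(("C",(.597,.224)),("B",(.53,.156)),("A",(.524,.06)),("D",(.57,-.025))):
        m=(np.hypot(C[...,0]-c[0],C[...,1]-c[1])<.04)&(C[...,2]>.095)
        k=C[m]; h=np.percentile(k[:,2],80); t=k[k[:,2]>h-.003]; print(n,nm,h,(t[:,:2].min(0)+t[:,:2].max(0))/2,np.ptp(t[:,:2],axis=0))
    m=(C[...,0]>.45)&(C[...,0]<.75)&(C[...,1]>.3)&(C[...,1]<.5)&(C[...,2]>.13)&(C[...,2]<.2)
    print("bottle",C[m].mean(0) if m.any() else 0)
    m=(abs(C[...,0]-.62)<.03)&(abs(C[...,1]-.08)<.03); print("plate",np.median(C[m][:,2]))
q=observe()["q"]
fk=lambda q:R.from_euler("ZYZYZ",[q[0],q[1]+q[2],q[3],q[4],q[5]])
print((fk(q).inv()*R.from_rotvec(observe()["tcp_rot"])).as_rotvec())
hd=np.array([.687-.597,.086-.224]);print("heading",np.degrees(np.arctan2(hd[1],hd[0])))
E
```

```text
top cap z [0.2464 0.2478 0.2484 0.2491 0.2502 0.2512 0.2519 0.2531 0.2536 0.2566
 0.2587 0.2607 0.2618 0.2626] [0.68347504 0.08439025 0.26295062]
top dome 10 [0.67156465 0.07823364 0.1230253 ] [0.67660082 0.09302354 0.13585979] [0.67398882 0.085337   0.13102854] [0.123  0.1253 0.1274 0.1302 0.1308 0.1334 0.1339 0.135  0.1355 0.1359]
top C 0.12266787342034982 [0.60142961 0.23003459] [0.05204908 0.05414315]
top B 0.11592156522969772 [0.53027596 0.15967527] [0.05452846 0.05419456]
top A 0.10858813375481562 [0.52628724 0.06003859] [0.05464739 0.05470526]
top D 0.1289349687821814 [ 0.57009657 -0.02554996] [0.05734122 0.05688123]
bottle [0.61735927 0.45059058 0.16113192]
plate 0.060009411761824706
scene cap z [0.2491 0.2498 0.2507 0.2511 0.2518 0.2519 0.2521 0.2524 0.2527 0.2528
 0.2531 0.2533 0.2535 0.254 ] [0.68628481 0.08717565 0.26319704]
scene dome 113 [0.67500074 0.07778562 0.12204821] [0.69741904 0.09752669 0.14904066] [0.68790854 0.08933056 0.13496108] [0.122  0.1223 0.1236 0.1242 0.1246 0.1248 0.1252 0.1253 0.1255 0.1258
 0.1263 0.1264]
scene C 0.12227887332936231 [0.60657316 0.23137687] [0.05700791 0.05430916]
scene B 0.1154045916871202 [0.53534657 0.16100661] [0.05376157 0.05303534]
scene A 0.10871253844920874 [0.53061794 0.0626729 ] [0.05513297 0.05780475]
scene D 0.1292340658280968 [ 0.57457335 -0.02447461] [0.05577113 0.05484331]
bottle [0.6248254  0.45755768 0.15680665]
plate 0.062069498208078146Traceback (most recent call last):
  File "<stdin>", line 19, in <module>
  File "<stdin>", line 18, in <lambda>
  File "scipy/spatial/transform/_rotation.pyx", line 1413, in scipy.spatial.transform._rotation.Rotation.from_euler
ValueError: Expected axis specification to be a non-empty string of upto 3 characters, got ZYZYZ
```

```bash
cat >> h.py <<'E'
from scipy.spatial.transform import Rotation as R
def fk(q): return R.from_euler("ZYZ",[q[0],q[1]+q[2],q[3]])*R.from_euler("YZ",[q[4],q[5]])
def ray(u,v,K,T):
    d=T[:3,:3].T@np.linalg.solve(K,[u,v,1]); return -T[:3,:3].T@T[:3,3],d/np.linalg.norm(d)
def zaxis(u,v,K,T,xy):
    o,d=ray(u,v,K,T); t=((np.array(xy)-o[:2])@d[:2])/(d[:2]@d[:2]); return (o+t*d)[2]
E
python3 - <<'E'
from h import *
S=np.load("scene.npz");K,T,im=S["K"],S["T"],S["im"]
q=observe()["q"]; print("fkerr",(fk(q).inv()*R.from_rotvec(observe()["tcp_rot"])).as_rotvec())
g=cv2.cvtColor(im,cv2.COLOR_RGB2GRAY); print(g[290:314,266:281:2])
for xy in((.686,.087),(.684,.084)):
    print(xy,[ (v,round(zaxis(273,v,K,T,xy),4)) for v in(246,303,304,305)])
for z in(.06,.12,.126,.26): print(z,proj((.686,.087,z),K,T))
print("C top", proj((.604,.231,.12),K,T),proj((.604,.231,.06),K,T))
for hd in(-60,-50,-40,-20):
  for tilt in(40,45,50):
    Rt=R.from_euler("z",hd,degrees=True)*R.from_euler("x",180,degrees=True)*R.from_euler("y",tilt,degrees=True)
    t=Rt.as_matrix(); 
    for flip in(0,180):
      out=[]
      for xy in((.604,.231),(.685,.086)):
        wc=np.array([*xy,.08])-t[:,2]*.25; q1=np.arctan2(wc[1],wc[0]); s=1.75
        M=(R.from_euler("ZY",[q1,s]).inv()*Rt*R.from_euler("z",flip,degrees=True)).as_euler("ZYZ"); out+=[q1.round(2),*M.round(2)]
      print(hd,tilt,flip,t[:,2].round(2),out)
E
```

```text
fkerr [-1.15848449e-16  3.70426018e-16  1.57079633e+00]
[[ 65  64  65  63  64  59 114 113]
 [ 65  63  64  62  63  68 115 113]
 [ 64  63  65  62  77  98 115 114]
 [ 63  66  82 124 116 114 114 115]
 [ 82  97 125 154 133 112 114 114]
 [106 114 139 154 135 115 115 114]
 [115 115 125 155 130 114 115 113]
 [114 115 113 155 127 115 115 114]
 [114 115 150 154 125 143 115 113]
 [116 119 208 156 141 196 115 115]
 [115 150 228 192 203 217 129 114]
 [115 178 223 222 226 211 138 114]
 [114 183 213 224 218 200 147 114]
 [114 169 196 212 201 183 143 115]
 [114 157 180 194 184 166 130 114]
 [114 147 170 176 168 149 114 114]
 [114 132 161 164 154 134 106 114]
 [114 105 151 152 141 123 110 116]
 [114 105 132 139 128 103 115 117]
 [116 115 118 120 114 107 115 116]
 [114 116 115 112 112 116 115 114]
 [115 115 117 115 116 114 116 116]
 [115 115 115 116 115 117 116 115]
 [116 116 116 116 115 116 115 116]]
(0.686, 0.087) [(246, np.float64(0.2681)), (303, np.float64(0.1317)), (304, np.float64(0.1291)), (305, np.float64(0.1266))]
(0.684, 0.084) [(246, np.float64(0.2659)), (303, np.float64(0.1289)), (304, np.
[... 3789 characters left out ...]
 [ 0.66 -0.24 -0.71] [np.float64(0.59), np.float64(-0.74), np.float64(1.0), np.float64(-1.92), np.float64(0.28), np.float64(-0.61), np.float64(0.81), np.float64(-2.22)]
-20 45 180 [ 0.66 -0.24 -0.71] [np.float64(0.59), np.float64(-0.74), np.float64(1.0), np.float64(1.22), np.float64(0.28), np.float64(-0.61), np.float64(0.81), np.float64(0.92)]
-20 50 0 [ 0.72 -0.26 -0.64] [np.float64(0.61), np.float64(-0.85), np.float64(0.99), np.float64(-1.84), np.float64(0.29), np.float64(-0.72), np.float64(0.77), np.float64(-2.13)]
-20 50 180 [ 0.72 -0.26 -0.64] [np.float64(0.61), np.float64(-0.85), np.float64(0.99), np.float64(1.3), np.float64(0.29), np.float64(-0.72), np.float64(0.77), np.float64(1.01)]
```

```bash
cat >> h.py <<'E'
def tri(pts):
    A=np.zeros((3,3));b=np.zeros(3)
    for u,v,K,T in pts:
        o,d=ray(u,v,K,T); M=np.eye(3)-np.outer(d,d); A+=M; b+=M@o
    return np.linalg.solve(A,b)
E
python3 - <<'E'
from h import *
Z=np.load("top.npz"); S=np.load("scene.npz")
V=[(D["im"],D["d"],D["K"],D["T"],cloud(D["d"],D["K"],D["T"])) for D in(Z,S)]
for nm,c,h in(("C",(.604,.231),.06),("B",(.533,.16),.053),("A",(.528,.061),.046),("D",(.572,-.025),.067)):
    pts=[]
    for im,d,K,T,C in V:
        u,v=proj((*c,.06+h),K,T); g=255.-cv2.cvtColor(im,cv2.COLOR_RGB2GRAY)
        r=5; x0,y0=int(round(u))-r,int(round(v))-r; w=g[y0:y0+2*r+1,x0:x0+2*r+1]; w=np.clip(w-np.median(w)-25,0,None)
        yy,xx=np.mgrid[:w.shape[0],:w.shape[1]]; pts.append((x0+(w*xx).sum()/w.sum(),y0+(w*yy).sum()/w.sum(),K,T))
    p=tri(pts); print(nm,p.round(4),"z err",(p[2]-.06-h).round(4),[np.round(a[:2],1) for a in pts],"ray errs",[np.round(proj(p,a[2],a[3])-a[:2],1) for a in pts])
for im,d,K,T,C in V:
    u,v=map(int,proj((.686,.087,.261),K,T)); print(u,v)
    print(cv2.cvtColor(im,cv2.COLOR_RGB2GRAY)[v-9:v+10,u-9:u+10]); print((C[v-9:v+10,u-9:u+10,2]*1000).astype(int))
E
```

```text
C [0.6039 0.2293 0.1207] z err 0.0007 [array([232.8, 224.2]), array([344.6, 334.9])] ray errs [array([ 0., -0.]), array([0.1, 0. ])]
B [0.5336 0.1589 0.114 ] z err 0.001 [array([257.8, 248.4]), array([354.4, 306.5])] ray errs [array([ 0., -0.]), array([0., 0.])]
A [0.5289 0.0606 0.1071] z err 0.0011 [array([292.3, 249.6]), array([331.2, 284.3])] ray errs [array([ 0. , -0.1]), array([0.1, 0. ])]
D [ 0.5724 -0.0272  0.1284] z err 0.0014 [array([322.6, 233.2]), array([295.2, 262.4])] ray errs [array([ 0. , -0.1]), array([0.1, 0. ])]
278 185
[[195 199 200 201 200 200 200 200 201 197 182 154 127 115 113 113 114 112
  121]
 [198 198 199 199 200 201 200 200 201 192 176 146 122 112 113 110 113 111
  122]
 [199 200 199 202 200 201 201 201 200 194 171 140 120 115 109 112 113 113
  125]
 [194 196 198 197 199 199 199 199 200 193 167 136 116 112 110 113 110 111
  126]
 [183 185 185 187 191 192 195 196 197 190 164 133 115 114 113 114 113 115
  130]
 [154 156 161 170 177 186 190 191 197 192 169 142 131 122 119 117 118 118
  133]
 [128 134 144 162 175 188 197 205 205 203 189 174 163 155 149 143 138 
[... 5272 characters left out ...]
 261 261 261 263 260 259 259 252 252 255 254
   62]
 [ 63 249 252 252 252 252 259 259 260 258 259 260 258 257 256 254 255 255
  254]
 [246 248 251 253 254 253 256 256 257 256 257 255 254 255 253 253 252 253
  253]
 [241 247 250 252 251 253 254 255 255 254 255 253 251 252 253 254 252 251
  254]
 [238 242 247 253 252 251 255 255 252 252 252 255 251 251 251 253 253 252
  254]
 [237 242 244 250 250 253 254 252 253 254 252 251 251 252 252 252 251 249
  253]
 [233 235 244 248 250 252 253 252 250 253 252 252 249 252 249 251 251 249
  249]
 [232 235 240 244 247 251 249 249 251 249 250 252 249 249 249 249 248 249
  249]
 [229 231 235 242 247 250 253 249 249 250 250 247 249 250 249 249 248 247
  246]]
```

```bash
python3 - <<'E'
from h import *
Z=np.load("top.npz"); S=np.load("scene.npz")
p=tri([(279.3,186.6,Z["K"],Z["T"]),(271.4,247.0,S["K"],S["T"])]);print(p,proj(p,Z["K"],Z["T"]),proj(p,S["K"],S["T"]))
c=np.array([.604,.2295]); h=p[:2]-c; print("dist",np.linalg.norm(h),"heading",np.degrees(np.arctan2(h[1],h[0])))
E
```

```text
[0.68405186 0.08430199 0.26386516] [279.39240951 186.42810313] [271.66626207 247.03129531]
dist 0.1658033869340601 heading -61.13078365566892
```

Emit:
{"name": "play_rows", "arguments": {
  "plan": [
    [0.4,-0.5,-1,0,0,0],
    [0.8,-0.9,-1,0,0,0],
    [0.87,-1,-1,0,0,0],
    [0.87,-1,-1,0,0,0],
    [0.87,-1,-1,0,0,0],
    [0.87,-1,-0.5,0,0,0],
    [0.87,-1,-0.5,0,0,0],
    [0.87,-1,0,0,0,0],
    [0.87,-1,0,0,0,0],
    [0.87,-1,0,0,0,0]
  ],
  "gripper": -1
}}

```text
time_s: 1.1
ee_pos: [0.3456, -0.2712, 0.3723]
tcp_rot: [-3.072, -0.656, -0.0]
ft_force: [-0.4, 1.3, 0.5]
gripper_width: 1.004
gripper_force: 0.0
```

Emit:
{"name": "play_rows", "arguments": {
  "plan": [
    [0.87,-1,0,0,0,0],
    [0.87,-1,0,0,0,0],
    [0.87,-1,0,0,0,0],
    [0.87,-1,0,0,0,0],
    [0.87,-1,0,0,0,0],
    [0.87,-1,0,0,0,0],
    [0.87,-1,0,0,0,0],
    [0.87,-1,0,0,0,0],
    [0.87,-1,0,0,0,0],
    [0.87,-1,0,0,0,0]
  ]
}}

```text
time_s: 2.1
ee_pos: [0.4419, 0.0458, 0.3722]
tcp_rot: [-3.072, -0.656, 0.001]
ft_force: [0.9, 0.5, 0.2]
gripper_width: 0.998
gripper_force: 0.0
```

Emit:
{"name": "play_rows", "arguments": {
  "plan": [
    [0.87,-1,0,0,0,0],
    [0.87,-1,0,0,0,0],
    [0.87,-1,0,0,0,0],
    [0.87,-1,0,0,0,0],
    [0.87,-1,0,0,0,0],
    [0.87,-1,0,0,0,0],
    [0.87,-1,0,0,0,0],
    [0.87,-1,0,0,0,0],
    [0.4,-0.5,0,0,0,0],
    [0,0,0,0,0,0]
  ]
}}

```text
time_s: 3.1
ee_pos: [0.5227, 0.3153, 0.3711]
tcp_rot: [-3.072, -0.66, 0.003]
ft_force: [0.4, -0.5, 0.3]
gripper_width: 1.001
gripper_force: 0.0
```

Emit:
{"name": "play_rows", "arguments": {
  "plan": [
    [0,0,0,0,0,-1],
    [0,0,0,0,0,-1],
    [0,0,0,0,0,-1],
    [0,0,0,0,0,-1],
    [0,0,0,0,0,-1],
    [0,0,0,0,0,-1],
    [0,0,0,0,0,-1],
    [0,0,0,0,0,-1],
    [0,0,0,0,0,-1],
    [0,0,0,0,0,-1]
  ]
}}

```text
time_s: 4.1
ee_pos: [0.5229, 0.3123, 0.3724]
tcp_rot: [1.926, 2.482, -0.001]
ft_force: [-1.0, 0.1, -0.5]
gripper_width: 1.002
gripper_force: 0.0
```

Emit:
{"name": "play_rows", "arguments": {
  "plan": [
    [0,0,0,0,0,-1],
    [0,0,0,0,0,-0.83],
    [0,0,0,0,-1,0],
    [0,0,0,0,-1,0],
    [0,0,0,0,-1,0],
    [0,0,0,0,-1,0],
    [0,0,0,0,-1,0],
    [0,0,0,0,-0.63,0],
    [0,0,0,0,0,0],
    [0,0,0,0,0,0]
  ]
}}

```text
time_s: 5.1
ee_pos: [0.523, 0.3131, 0.3721]
tcp_rot: [1.232, 2.081, -0.511]
ft_force: [0.1, -0.1, 0.1]
gripper_width: 0.999
gripper_force: 0.0
```

```bash
cat >> h.py <<'E'
def goto(p, grasp=False):
    "shift of the TCP in tool axes, in rows of 25 mm"
    o=observe(); Rt=R.from_rotvec(o["tcp_rot"]).as_matrix(); p=np.array(p,float)
    if grasp: p=p+Rt[:,2]*.019
    print("t",o["time_s"],"tcp",o["ee_pos"].round(4),"z",Rt[:,2].round(3),"y",Rt[:,1].round(3),"rows",(Rt.T@(p-o["ee_pos"])/.025).round(2),"F",o["ft_force"].round(1))
E
python3 - <<'E'
from h import *
print(observe()["q"].round(2))
h=np.array([.483,-.876,0]); c=np.array([.604,.2295,.09])
goto(c-h*.1,True); goto(c-h*.1+[0,0,.1],True); goto(c,True)
print([R.from_rotvec(observe()["tcp_rot"]).as_matrix().T@v*.1/.025 for v in(h,np.array([0,0,1]))])
E
```

```text
[ 0.79  0.29  1.35 -0.75  1.72  0.26]
t 5.1 tcp [0.523  0.3131 0.3721] z [ 0.339 -0.62  -0.708] y [ 0.877  0.481 -0.001] rows [7.63 1.24 9.09] F [ 0.1 -0.1  0.1]
t 5.1 tcp [0.523  0.3131 0.3721] z [ 0.339 -0.62  -0.708] y [ 0.877  0.481 -0.001] rows [4.8  1.23 6.26] F [ 0.1 -0.1  0.1]
t 5.1 tcp [0.523  0.3131 0.3721] z [ 0.339 -0.62  -0.708] y [ 0.877  0.481 -0.001] rows [ 4.79  1.25 11.92] F [ 0.1 -0.1  0.1]
[array([-2.83202524,  0.00877928,  2.82669346]), array([-2.82576647, -0.00508773, -2.8310807 ])]
```

Emit:
{"name": "play_rows", "arguments": {
  "plan": [
    [0.5,0.15,0.5,0,0,0],
    [0.7,0.2,1,0,0,0],
    [0.7,0.2,1,0,0,0],
    [0.7,0.2,1,0,0,0],
    [0.7,0.2,1,0,0,0],
    [0.7,0.2,1,0,0,0],
    [0.5,0.1,1,0,0,0],
    [0.3,0,0.5,0,0,0],
    [0,0,0,0,0,0],
    [0,0,0,0,0,0]
  ],
  "gripper": -0.8
}}

```text
time_s: 6.1
ee_pos: [0.5698, 0.2941, 0.165]
tcp_rot: [1.233, 2.079, -0.509]
ft_force: [0.0, 0.1, 1.0]
gripper_width: 0.901
gripper_force: 0.0
```

```bash
python3 - <<'E'
from h import *
c=np.array([.604,.2295,.09]); goto(c,True)
im,d,K,T=snap("scene"); Rt=R.from_rotvec(observe()["tcp_rot"]).as_matrix()
cv2.imwrite("pics/s2.png",cv2.resize(im[160:400,230:480][...,::-1],(625,600)))
E
```

```text
t 6.1 tcp [0.5698 0.2941 0.165 ] z [ 0.34  -0.62  -0.707] y [0.877 0.48  0.001] rows [ 0.06 -0.05  4.95] F [0.  0.1 1. ]
```

View pics/s2.png

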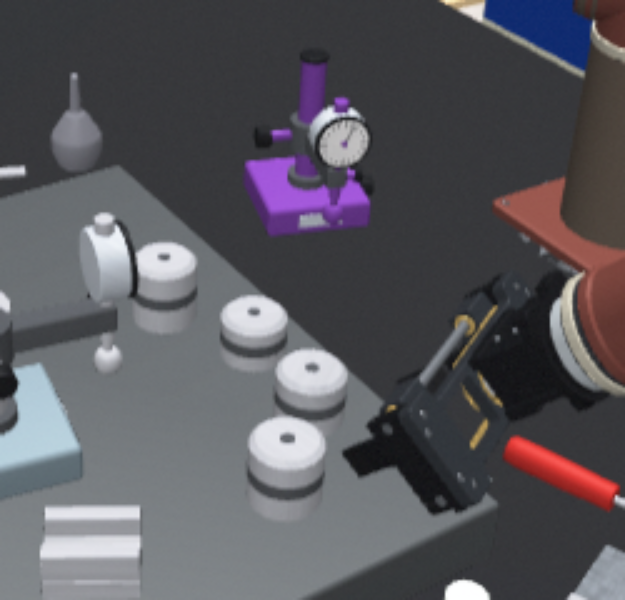

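The crop shows the gripper tilted behind C (crop 287,455), lined up and clear of B (312,380).

Emit:
{"name": "play_rows", "arguments": {
  "plan": [
    [0,0,0.5,0,0,0],
    [0,0,0.6,0,0,0],
    [0,0,0.6,0,0,0],
    [0,0,0.6,0,0,0],
    [0,0,0.6,0,0,0],
    [0,0,0.6,0,0,0],
    [0,0,0.6,0,0,0],
    [0,0,0.5,0,0,0],
    [0,0,0.35,0,0,0],
    [0,0,0,0,0,0]
  ]
}}

```text
time_s: 7.15
ee_pos: [0.6111, 0.2163, 0.0752]
tcp_rot: [1.232, 2.08, -0.513]
ft_force: [-0.2, -0.3, 0.5]
gripper_width: 0.9
gripper_force: 0.0
```

Emit:
{"name": "play_rows", "arguments": {
  "plan": [
    [0,0,0,0,0,0],
    [0,0,0,0,0,0],
    [0,0,0,0,0,0],
    [0,0,0,0,0,0],
    [0,0,0,0,0,0],
    [0,0,0,0,0,0],
    [0,0,0,0,0,0],
    [0,0,0,0,0,0],
    [0,0,0,0,0,0],
    [0,0,0,0,0,0]
  ],
  "gripper": 1,
  "squeeze": 8
}}

```text
time_s: 8.15
ee_pos: [0.6114, 0.2181, 0.0771]
tcp_rot: [1.231, 2.079, -0.509]
ft_force: [-4.1, 2.5, 4.8]
gripper_width: 0.688
gripper_force: 8.0
```

```bash
python3 - <<'E'
from h import *
goto([.684,.0843,.09],True); o=observe(); print(o["gripper_width"],o["gripper_force"])
im,d,K,T=snap("scene"); np.savez("s3",im=im,K=K,T=T)
cv2.imwrite("pics/s3.png",cv2.resize(im[200:400,230:430][...,::-1],(600,600)))
E
```

```text
t 8.15 tcp [0.6114 0.2181 0.0771] z [ 0.341 -0.62  -0.707] y [0.877 0.481 0.001] rows [-4.67 -0.03  4.7 ] F [-4.1  2.5  4.8]
0.6882658889310784 7.999440008425154
```

View pics/s3.png

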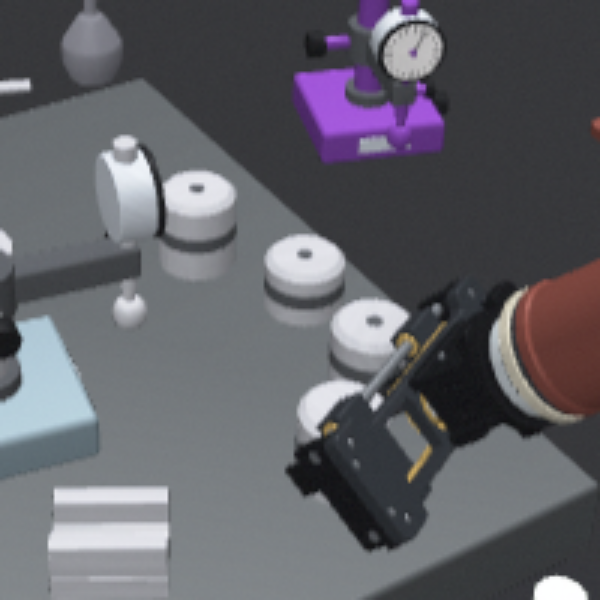

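Emit:
{"name": "play_rows", "arguments": {
  "plan": [
    [-0.15,0,0.15,0,0,0],
    [-0.3,0,0.3,0,0,0],
    [-0.35,0,0.35,0,0,0],
    [-0.35,0,0.35,0,0,0],
    [-0.35,0,0.35,0,0,0],
    [-0.35,0,0.35,0,0,0],
    [-0.35,0,0.35,0,0,0],
    [-0.35,0,0.35,0,0,0],
    [-0.3,0,0.3,0,0,0],
    [-0.15,0,0.15,0,0,0]
  ]
}}

```text
time_s: 9.2
ee_pos: [0.6639, 0.1263, 0.0772]
tcp_rot: [1.232, 2.08, -0.503]
ft_force: [1.5, 12.9, 2.8]
gripper_width: 0.687
gripper_force: 8.0
```

```bash
python3 - <<'E'
from h import *
goto([.684,.0843,.09],True); o=observe(); print(o["gripper_width"],o["gripper_force"])
im,d,K,T=snap("scene")
cv2.imwrite("pics/s4.png",cv2.resize(im[200:400,200:400][...,::-1],(600,600)))
E
```

```text
t 9.2 tcp [0.6639 0.1263 0.0772] z [ 0.343 -0.617 -0.708] y [0.876 0.482 0.005] rows [-1.68 -0.1   1.71] F [ 1.5 12.9  2.8]
0.6871236296532536 8.000564561225474
```

View pics/s4.png

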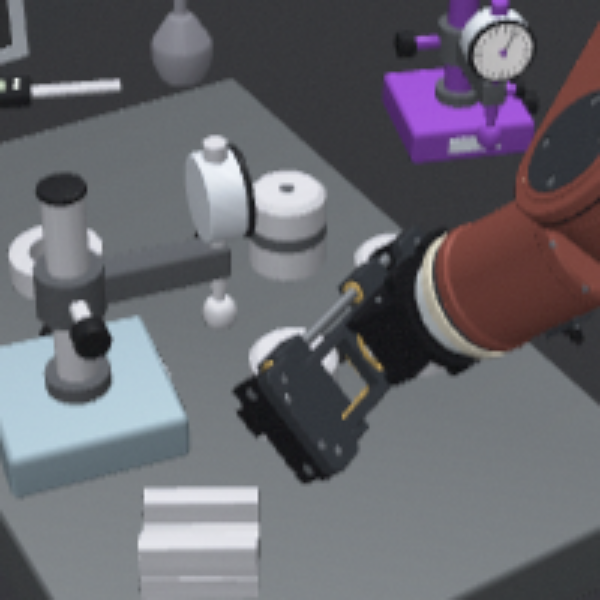

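The right finger would run into the stand's base at this heading. I'll slide 25 mm more and then turn the grip about the master's axis by 45° towards the column before finishing.

Emit:
{"name": "play_rows", "arguments": {
  "plan": [
    [-0.1,0,0.1,0,0,0],
    [-0.15,0,0.15,0,0,0],
    [-0.15,0,0.15,0,0,0],
    [-0.15,0,0.15,0,0,0],
    [-0.1,0,0.1,0,0,0],
    [-0.05,0,0.05,0,0,0],
    [0,0,0,0,0,0],
    [0,0,0,0,0,0],
    [0,0,0,0,0,0],
    [0,0,0,0,0,0]
  ]
}}

```text
time_s: 10.25
ee_pos: [0.6764, 0.1053, 0.0772]
tcp_rot: [1.23, 2.08, -0.502]
ft_force: [5.6, 8.5, 0.9]
gripper_width: 0.688
gripper_force: 8.0
```

Emit:
{"name": "play_rows", "arguments": {
  "plan": [
    [0,0.042,0,-0.4,0,-0.4],
    [0,0.042,0,-0.4,0,-0.4],
    [0,0.042,0,-0.4,0,-0.4],
    [0,0.042,0,-0.4,0,-0.4],
    [0,0.042,0,-0.4,0,-0.4],
    [0,0.042,0,-0.4,0,-0.4],
    [0,0.042,0,-0.4,0,-0.4],
    [0,0.042,0,-0.4,0,-0.4],
    [0,0.042,0,-0.4,0,-0.4],
    [0,0.042,0,-0.4,0,-0.4]
  ]
}}

```text
time_s: 11.25
ee_pos: [0.6813, 0.111, 0.0772]
tcp_rot: [0.324, 2.336, -0.134]
ft_force: [1.9, 0.9, -1.2]
gripper_width: 0.683
gripper_force: 8.0
```

```bash
python3 - <<'E'
from h import *
goto([.684,.0843,.09],True); o=observe(); print(o["q"].round(2),o["gripper_width"],o["wrist_torque"])
im,d,K,T=snap("scene")
cv2.imwrite("pics/s5.png",cv2.resize(im[200:400,200:400][...,::-1],(600,600)))
E
```

```text
t 11.25 tcp [0.6813 0.111  0.0772] z [ 0.682 -0.192 -0.706] y [0.272 0.962 0.   ] rows [-0.64 -1.    0.67] F [ 1.9  0.9 -1.2]
[ 0.21  0.22  2.05 -1.18  0.37 -0.05] 0.683357214025374 [0.34649299 0.14968602 0.02204371]
```

View pics/s5.png

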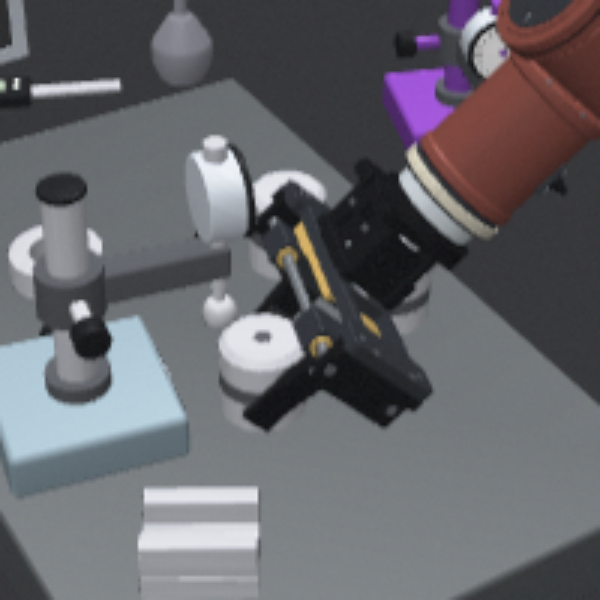

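Emit:
{"name": "play_rows", "arguments": {
  "plan": [
    [-0.03,-0.05,0.03,0,0,0],
    [-0.03,-0.05,0.03,0,0,0],
    [-0.03,-0.05,0.03,0,0,0],
    [-0.03,-0.05,0.03,0,0,0],
    [-0.03,-0.05,0.03,0,0,0],
    [-0.03,-0.05,0.03,0,0,0],
    [0,0,0,0,0,0],
    [0,0,0,0,0,0],
    [0,0,0,0,0,0],
    [0,0,0,0,0,0]
  ]
}}

```text
time_s: 12.3
ee_pos: [0.6855, 0.1033, 0.0769]
tcp_rot: [0.329, 2.336, -0.134]
ft_force: [-1.3, 5.4, 2.1]
gripper_width: 0.684
gripper_force: 8.0
```

```bash
python3 - <<'E'
from h import *
goto([.684,.0843,.09],True); o=observe(); print(o["q"].round(3),o["gripper_width"],o["wrist_torque"])
E
```

```text
t 12.3 tcp [0.6855 0.1033 0.0769] z [ 0.681 -0.193 -0.706] y [0.275 0.961 0.002] rows [-0.48 -0.75  0.5 ] F [-1.3  5.4  2.1]
[ 0.195  0.225  2.047 -1.178  0.356 -0.067] 0.6844887410880751 [0.82244852 0.20721595 0.57510853]
```

Emit:
{"name": "play_rows", "arguments": {
  "plan": [
    [-0.05,-0.08,0.05,0,0,0],
    [-0.05,-0.08,0.05,0,0,0],
    [-0.05,-0.08,0.05,0,0,0],
    [-0.05,-0.08,0.05,0,0,0],
    [-0.05,-0.08,0.05,0,0,0],
    [0,0,0,0,0,0],
    [0,0,0,0,0,0],
    [0,0,0,0,0,0],
    [0,0,0,0,0,0],
    [0,0,0,0,0,0]
  ]
}}

```text
time_s: 13.3
ee_pos: [0.6913, 0.0908, 0.077]
tcp_rot: [0.328, 2.336, -0.134]
ft_force: [0.5, 5.2, 1.1]
gripper_width: 0.686
gripper_force: 8.0
```

```bash
python3 - <<'E'
from h import *
goto([.684,.0843,.09],True); o=observe(); print(o["q"].round(3),o["gripper_width"],o["wrist_torque"])
E
```

```text
t 13.3 tcp [0.6913 0.0908 0.077 ] z [ 0.681 -0.194 -0.706] y [0.275 0.961 0.001] rows [-0.22 -0.33  0.24] F [0.5 5.2 1.1]
[ 0.168  0.228  2.044 -1.172  0.337 -0.093] 0.6855813572141826 [0.90425745 0.02281141 0.60248527]
```

Emit:
{"name": "play_rows", "arguments": {
  "plan": [
    [-0.05,-0.08,0.05,0,0,0],
    [-0.05,-0.08,0.05,0,0,0],
    [-0.05,-0.08,0.05,0,0,0],
    [-0.05,-0.08,0.05,0,0,0],
    [-0.02,-0.03,0.02,0,0,0],
    [0,0,0,0,0,0],
    [0,0,0,0,0,0],
    [0,0,0,0,0,0],
    [0,0,0,0,0,0],
    [0,0,0,0,0,0]
  ]
}}

```text
time_s: 14.3
ee_pos: [0.6962, 0.08, 0.0769]
tcp_rot: [0.328, 2.336, -0.135]
ft_force: [0.2, 5.8, 1.8]
gripper_width: 0.688
gripper_force: 8.0
```

```bash
python3 - <<'E'
from h import *
goto([.684,.0843,.09],True); o=observe(); print(o["q"].round(3),o["gripper_width"],o["wrist_torque"])
im,d,K,T=snap("scene"); np.savez("s6",im=im,K=K,T=T,d=d)
cv2.imwrite("pics/s6.png",cv2.resize(im[230:350,200:340][...,::-1],(700,600),interpolation=cv2.INTER_CUBIC))
E
```

```text
t 14.3 tcp [0.6962 0.08   0.0769] z [ 0.681 -0.194 -0.706] y [0.275 0.961 0.001] rows [-0.    0.03  0.03] F [0.2 5.8 1.8]
[ 0.144  0.23   2.04  -1.165  0.321 -0.117] 0.6878299125724512 [0.9177361  0.07375674 0.5239752 ]
```

View pics/s6.png

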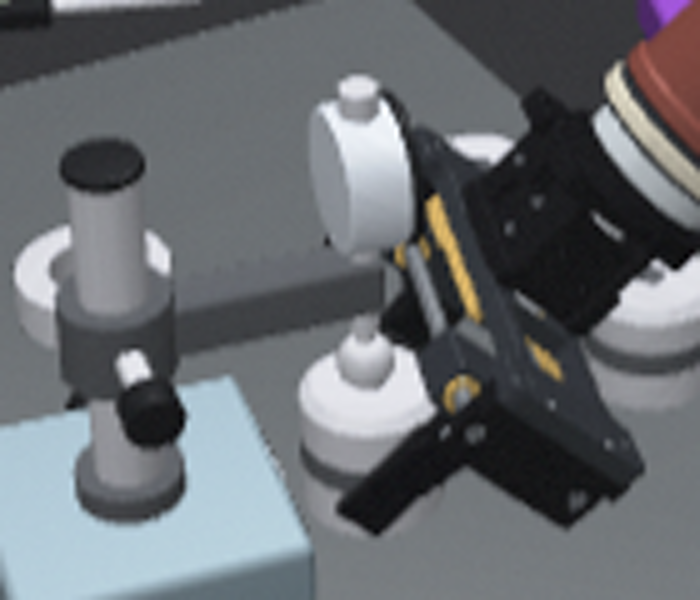

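Emit:
{"name": "play_rows", "arguments": {
  "plan": [
    [0,0,0,0,0,0],
    [0,0,0,0,0,0],
    [0,0,0,0,0,0],
    [0,0,0,0,0,0],
    [0,0,0,0,0,0],
    [0,0,0,0,0,0],
    [0,0,0,0,0,0],
    [0,0,0,0,0,0],
    [0,0,0,0,0,0],
    [0,0,0,0,0,0]
  ],
  "gripper": -0.56
}}

```text
time_s: 15.35
ee_pos: [0.6958, 0.079, 0.0767]
tcp_rot: [0.328, 2.337, -0.137]
ft_force: [0.2, 0.1, -0.7]
gripper_width: 0.779
gripper_force: 0.0
```

Emit:
{"name": "play_rows", "arguments": {
  "plan": [
    [0,0,-0.1,0,0,0],
    [0,0,-0.3,0,0,0],
    [0,0,-0.5,0,0,0],
    [0,0,-0.5,0,0,0],
    [0,0,-0.5,0,0,0],
    [0,0,-0.5,0,0,0],
    [0,0,-0.5,0,0,0],
    [0,0,-0.5,0,0,0],
    [0,0,-0.4,0,0,0],
    [0,0,-0.2,0,0,0]
  ]
}}

```text
time_s: 16.35
ee_pos: [0.6275, 0.099, 0.1485]
tcp_rot: [0.328, 2.336, -0.136]
ft_force: [-0.3, 0.8, 1.3]
gripper_width: 0.78
gripper_force: 0.0
```

```bash
python3 - <<'E'
from h import *
goto([.684,.0843,.09],True); o=observe(); print(o["q"].round(3),o["gripper_width"])
S0=np.load("scene.npz")
im,d,K,T=snap("scene"); C=cloud(d,K,T); np.savez("s7",im=im,K=K,T=T,d=d)
m=(np.hypot(C[...,0]-.684,C[...,1]-.084)<.045)&(C[...,2]>.115)&(C[...,2]<.126)
v,u=np.nonzero(m); print("master top px",u.min(),u.max(),v.min(),v.max(),C[m].min(0),C[m].max(0))
for z in(.12,.122): print("expect",proj((.684,.0843,z),K,T))
A=cv2.cvtColor(S0["im"],cv2.COLOR_RGB2GRAY)[296:304,262:284]
# dome shift: template match of the ball against the start picture
t=cv2.cvtColor(S0["im"],cv2.COLOR_RGB2GRAY)[292:302,267:280]; g=cv2.cvtColor(im,cv2.COLOR_RGB2GRAY)
print(g[290:316,266:281:2])
cv2.imwrite("pics/s7.png",cv2.resize(im[230:350,200:340][...,::-1],(700,600),interpolation=cv2.INTER_CUBIC))
E
```

```text
t 16.35 tcp [0.6275 0.099  0.1485] z [ 0.681 -0.195 -0.706] y [0.275 0.961 0.   ] rows [0.01 0.06 4.06] F [-0.3  0.8  1.3]
[ 0.213 -0.045  2.168 -0.885  0.447 -0.375] 0.7801777719029743
master top px 260 288 299 317 [0.65410103 0.05877397 0.11510372] [0.71458734 0.11506065 0.12526774]
expect [273.42828563 306.52408435]
expect [273.40578329 305.75376137]
[[ 66  64  63  64  64  59 114 114]
 [ 63  64  63  64  65  67 113 115]
 [ 64  64  65  60  77  99 116 116]
 [ 64  67  82 125 117 115 114 113]
 [ 81  97 124 154 133 114 115 113]
 [105 114 140 152 135 115 115 115]
 [113 115 156 155 132 127 115 114]
 [114 115 207 155 127 185 116 115]
 [114 150 229 179 197 215 135 113]
 [115 181 225 218 227 213 178 171]
 [151 186 217 224 221 203 176 218]
 [214 176 202 214 207 185 147 227]
 [229 162 184 198 185 169 134 228]
 [228 152 172 180 170 151 134 228]
 [229 148 163 166 157 137 176 227]
 [229 161 154 155 146 126 219 229]
 [229 210 145 143 132 120 227 229]
 [228 229 204 159 149 197 228 229]
 [229 229 230 213 210 229 229 229]
 [230 229 229 229 230 229 230 229]
 [228 228 228 228 228 228 228 228]
 [224 226 226 227 227 226 227 227]
 [219 225 227 226 227 227 225 219]
 [212 221 223 223 224 222 216 209]
 [215 218 220 218 218 215 209 208]
 [206 217 217 218 213 212 211 208]]
```

View pics/s7.png

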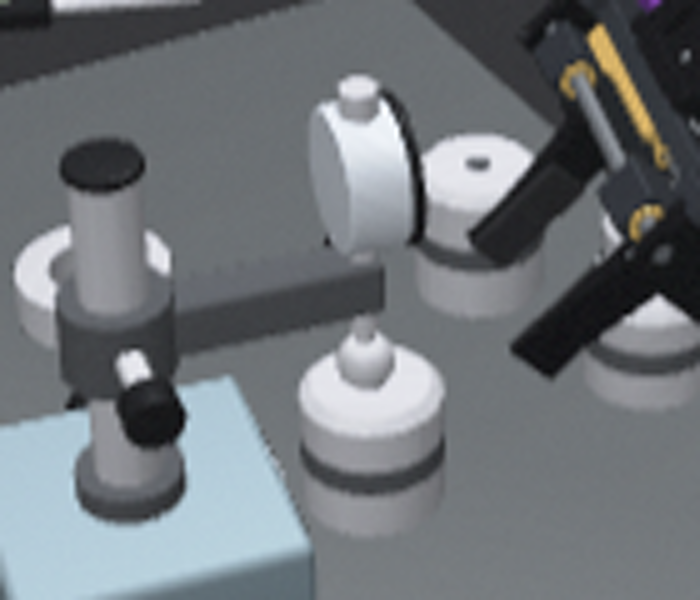

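The dome sits in the middle of C's top (crop 365,385). It has risen about 2 px, or roughly 5 mm. The stand has not moved and the gripper is clear, so I'm handing in.

```bash
python3 -c "
from plant import job
print(job.close_job())"
```

```text
the job is handed in; nothing more can be done
None
```

I slid master C (60 mm) under the plunger and left it standing there, centred to about 2 mm by camera. It lifts the plunger about 5 mm of its 10 mm travel, and the job is handed in; the judge's verdict was not shown.

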